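# Change the sanding drum and hold the run key half way

### The job

Swap the two sanding drums: take the rust-red coarse drum off the sander's spindle and the blue fine drum off the post of the wooden rack, then fit the blue drum fully home on the spindle and the red one fully home on the rack post. Only when both drums sit in place and are let go, press the sander's yellow spring-loaded run key straight down with the fingers to half of its travel (its top level with the green band of the gauge beside it), never all the way down, and finish while still holding it there. Leave the meter, jar and plywood offcut where they are.

Things in the scene. Friction and masses are not known exactly. Their poses are not given: they have to be found in the camera images.
- sander: Compact bench spindle sander, fixed to the bench: black box with an aluminium plate, 170 mm (x) by 240 mm (y), plate top 65 mm above the bench. Origin: centre of its underside on the bench. It turns about the vertical between starts (up to 0.35 rad) and may stand left or right. The spindle is at its local y = +70 mm, the run key at local y = -70 mm.
- spindle (a point): Seat of the drum on the sander: centre of the top face of a dark steel collar (34 mm diameter, 5 mm high, top 70 mm above the bench). From it a steel pin of 11 mm diameter rises 27 mm, the upper 8 mm tapering to 4 mm. A drum is fully home when its underside rests on this collar.
- rack: Wooden block 100 x 100 mm, 30 mm high, fixed to the bench, with one post at its centre. Origin: centre of its underside.
- rack_post (a point): Seat of the drum on the rack: centre of the top face of a steel collar (34 mm diameter), 35 mm above the bench, with the same pin as the spindle (11 mm diameter, 27 mm high, tapered tip). A drum is fully home when its underside rests on this collar.
- coarse_drum: Coarse sanding drum, rust-red; at the start it sits on the sander's spindle. An open tube 50 mm tall, outer diameter 44 mm, bore diameter 15 mm right through, about 0.12 kg (varies). Origin: centre of its underside; z is the bore axis.
- fine_drum: Fine sanding drum, blue; at the start it sits on the rack's post. An open tube 50 mm tall, outer diameter 44 mm, bore diameter 15 mm right through, about 0.12 kg (varies). Origin: centre of its underside; z is the bore axis.
- key_top (a point): Yellow pad of the run key, 44 mm (x) by 50 mm (y), 10 mm thick. This point: centre of its top face, 105 mm above the bench when released; it moves straight down as the key is pressed. z is up; x, y as the sander's.
- gauge (a point): Top of the fixed gauge post (6 x 22 mm) that stands beside the key, 34 mm from the pad's centre to the sander's +x side, exactly as high as the released pad. From its top down: white band 7 mm, green band 6 mm (7 to 13 mm below the top, the middle of the travel), red band 9 mm. The pad's top face is read against it.
- key (a joint): Travel of the run key in m: 0 released, grows as it is pressed down, 0.020 at its stop; half is 0.010. Spring: 2 N to start, 7 N at half travel, 12 N at the stop; it springs back when let go.
- meter: Bystander: yellow multimeter lying flat, 75 x 140 x 36 mm. Origin: centre of its underside.
- jar: Bystander: small closed jar with a white cap, 56 mm diameter, 75 mm tall. Origin: centre of its underside.
- offcut: Bystander: plywood offcut lying flat, 60 x 110 x 12 mm. Origin: centre of its underside.
Things that resemble listed ones, but are neither listed nor needed, are in the scene too. What is shaped like the coarse_drum but orange or pink is not meant.

How it is judged:
By the outcome, as a careful person would: the job done as asked, in the order asked, and still so for the second after the job is handed in, while the arm keeps its last pose, push and grip.
It also fails if it takes over 72 s, if anything falls off the work surface, if the arm or the gripper's body presses on something with over 40 N, if the wrist force passes 120 N, or if a joint passes its speed limit or range.

### The arm

A 6-joint arm with a two-finger parallel gripper is mounted at the origin on the work surface. World frame = base frame: x ahead of the robot, y to its left, z up, the work surface at z = 0. Lengths are in m, angles in rad, forces in N, time in s.
With the tool pointing down it reaches from about 0.35 to 0.775 m from the base axis. Payload 7.3 kg.
Tool frame: the origin (TCP) lies at the centre of the arm's flange, where the gripper is bolted on; the fingertips stand 178 mm ahead of it and the grasp point (between the pads) lies 159 mm ahead of it (tip_extent is the distance from the TCP to the fingertips, in m); z points along the fingers, y is the line along which they close (so a half turn about z gives the same grasp; the last joint's range is limited). The gripper opens to 92 mm and grips with 3 to 60 N. Pads are 19 mm wide; open, the fingers measure 130 mm over their backs; the gripper's body (75 mm by 190 mm) begins 47 mm behind the grasp point.
Start: joints at [1.129, 0.342, 1.524, -0, 1.275, -0.146], TCP at [0.153, 0.502, 0.405] pointing down, gripper open.
Joint ranges: [-2.53, 2.53], [-0.77, 2.02], [0.04, 2.7], [-1, 4.14], [0.28, 2.66], [-3.11, 3.11]. Speed limits (rad/s): [2.57, 2.57, 3.14, 3.14, 3.14, 3.14].

### API

Orientations are given as [roll, pitch, yaw] about the fixed x, y, z axes, in that order (R = Rz(yaw) Ry(pitch) Rx(roll)).
In Python, from cell import * gives the robot as it stands.
- The arm moves only by the tool arm_command, never from a script. Its arguments are lists of equal length, an entry for each row: "xyz": the shift along the world's x, y, z in mm, a list of three; "spin": the turn about the world's z in degrees. In form: {"xyz": [[tx, ty, tz], ...], "spin": [spin, ...]}. A call has 1 to 20 rows; each row shifts and turns the commanded pose from where the row before left it; what a row does not reach is not made up. A row lasts 1/10 s, in which the tool goes at most 50 mm and 8.59 degrees, less where a joint would pass 70% of its speed; a pose out of reach is approached as far as the arm can. A call with a gripper value outside its range is refused whole. "jaw" is the opening, from -1 (shut) to 1 (fully open), set as the call begins (left out, the last holds). The fingers move at their own pace and stop on an object; "squeeze" is the grip in N (left out, the last holds). Time passes only in rows, so rows that do not move let the fingers close. It gives the time, the measured TCP pose, the force, the opening and the grip force at its end, in the units of the state.
- observe(): the state, without advancing time (a new reading comes with each control period).
- read_camera(name): name is "side" or "top" or "wrist"; returns a dict with "img" (384x512x3 uint8, red, green, blue), "depth" (384x512 float32, m along the optical axis (not along the pixel's ray), 0 where there is no reading), "fx", "fy", "cx", "cy" (pixels), "world_from_camera" (4x4, takes a point from camera to world coordinates). Camera axes: x right, y up, looking along -z (the intrinsics and any distortion apply to the point x, -y, -z); pixel columns grow to the right and rows downward; lengths in m; the calibration is good to about 2 mm. A picture is of the moment at which its call begins.
- hand_in(): hands the job in; it is judged then, once.
The state is a dict: "time": time; "qpos": joint angles; "qvel": joint speeds; "joint_efforts": joint torques, N m; "tool_pos": TCP position; "tool_rot": TCP orientation; "contact_force": force on the tool from outside, world axes, zero at the start; "torque": the same for the moment, N m; "opening": finger opening in m; "grip_force": force on a finger pad.
Only numpy, scipy, OpenCV 4.12 (cv2) and the standard library are available. Lean on these libraries where they do the work, as an engineer would, in place of code of your own. Each camera call takes 0.05 s, during which the arm holds its last target. There are 200 camera calls.

## Working session

There is one attempt and no reset: what is moved stays moved. The work goes in short steps, Python scripts to look and compute and a tool call to move; the robot and the scene stay as the last step left them, time stands still between calls to the robot, and variables do not carry over. Pictures are saved under pics/ and viewed, at most 10 in all, crops included, and the job is handed in when it is done.

Besides the shell and the picture viewer there is one more tool, called after ">>>" as a command line: name --pt "numbers of a row" for each row, then --argument value for the rest. arm_command: Moves the arm, as the interface text tells. Its arguments: {"type":"object","properties":{"xyz":{"type":"array","items":{"type":"array","items":{"type":"number"}}},"spin":{"type":"array","items":{"type":"number"}},"jaw":{"type":"number"},"squeeze":{"type":"number"}},"required":["xyz","spin"]}

```bash
mkdir -p pics; ls; cat > h.py <<'E'
from cell import *
import numpy as np, cv2
def snap(n,fn=None,crop=None,s=1):
    c=read_camera(n); np.savez('/tmp/'+n+'.npz',**c)
    if fn: save(c,fn,crop,s)
    return c
def save(c,fn,crop=None,s=1):
    im=c['img'][:,:,::-1]
    if crop: im=im[crop[1]:crop[3],crop[0]:crop[2]]
    cv2.imwrite('pics/'+fn,cv2.resize(im,None,fx=s,fy=s,interpolation=cv2.INTER_CUBIC))
def cloud(c):
    d=c['depth'];v,u=np.indices(d.shape)
    P=np.stack([(u-c['cx'])/c['fx']*d,-(v-c['cy'])/c['fy']*d,-d,np.ones_like(d)],-1)
    W=(P@np.array(c['world_from_camera']).T)[...,:3]; W[d==0]=np.nan
    return W
E
python3 - <<'E'
from h import *
a=snap('top','top0.png',None,1.5);b=snap('side','side0.png',None,1.5)
print(observe())
for c in(a,b):print(c['fx'],c['cx'],c['cy'],np.round(c['world_from_camera'],3),[k for k in c])
E
```

```text
pics
{'time': 0.1, 'qpos': array([ 1.12900023e+00,  3.42628805e-01,  1.52492141e+00, -9.07326554e-06,
        1.27537871e+00, -1.45972478e-01]), 'qvel': array([-0.00042284, -0.00229265, -0.00165903,  0.00029163, -0.00138577,
       -0.00177576]), 'joint_efforts': array([ 1.38252934e-03, -4.32008493e+01, -2.44694638e+01,  7.19071389e-02,
        5.26577909e-02, -1.69737564e-05]), 'tool_pos': array([0.15296558, 0.50209443, 0.4041269 ]), 'tool_rot': array([-3.14026933e+00, -1.85783114e-04,  2.84577156e+00]), 'contact_force': array([-1.12873223,  1.23673608, -0.37840941]), 'torque': array([-0.03661447,  0.04102604, -0.0404026 ]), 'grip_force': 0.0, 'opening': 0.09151268363078967}
376.4411183937983 255.51089444375455 195.70674710118809 [[-0.028  0.989 -0.147  0.395]
 [-1.    -0.028 -0.002  0.054]
 [-0.007  0.147  0.989  1.132]
 [ 0.     0.     0.     1.   ]] ['img', 'depth', 'fx', 'fy', 'cx', 'cy', 'world_from_camera']
367.70872502932747 254.77576488024482 193.93221290277063 [[-0.873  0.356 -0.334  0.266]
 [-0.488 -0.662  0.569  0.581]
 [-0.018  0.66   0.751  0.78 ]
 [ 0.     0.     0.     1.   ]] ['img', 'depth', 'fx', 'fy', 'cx', 'cy', 'world_from_camera']
```

View pics/top0.png

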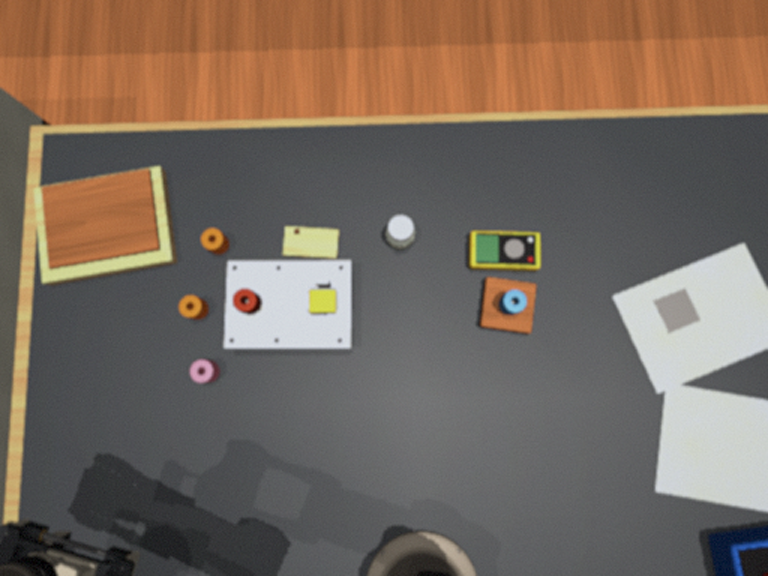

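View pics/side0.png

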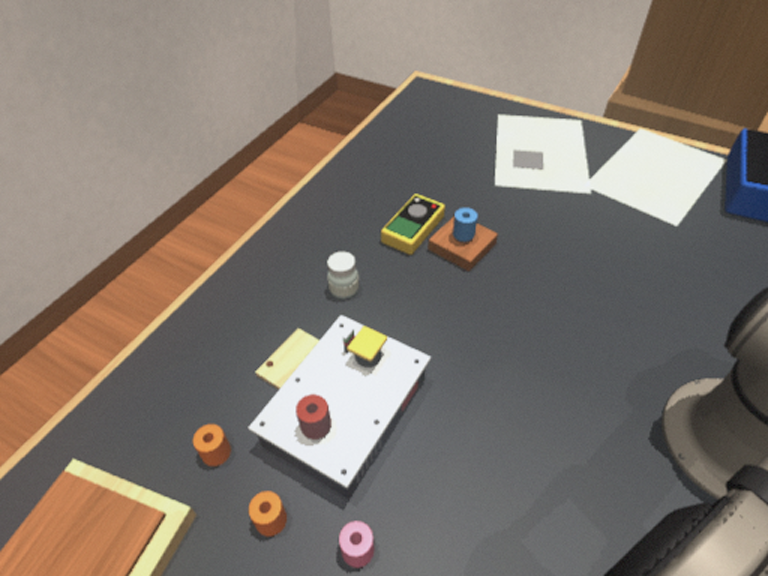

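The top picture shows these candidates for the red drum: rust-red on the plate at (245,300), orange at (213,239) and (191,306), pink at (202,371). The blue one is at (514,301) on the wooden rack. By the description I choose (245,300) for coarse and (514,301) for fine. The key is at (322,301), and the gauge is beside it at (324,286). I'll check the choice in a close crop.

```bash
python3 - <<'E'
from h import *
T=dict(np.load('/tmp/top.npz'));S=dict(np.load('/tmp/side.npz'))
a=T['img'][165:245,120:245,::-1];b=T['img'][165:245,300:380,::-1]
c=S['img'][210:310,150:275,::-1];d=S['img'][130:180,270:340,::-1]
f=lambda i:cv2.resize(i,(400,300) ,interpolation=cv2.INTER_CUBIC)
cv2.imwrite('pics/crops.png',np.vstack([np.hstack([f(a),f(b)]),np.hstack([f(c),f(d)])]))
for n,c in(('top',T),('side',S)):
    W=cloud(c);hsv=cv2.cvtColor(c['img'],cv2.COLOR_RGB2HSV).astype(int);H,Sa,V=hsv[...,0],hsv[...,1],hsv[...,2]
    reg={'red':((H<6)|(H>172))&(Sa>150)&(V>60),'blue':(H>95)&(H<115)&(Sa>120)&(V>60),'yel':(H>24)&(H<34)&(Sa>190)&(V>120)}
    for k,m in reg.items():
        m=m&(W[...,0]>.3)&(W[...,0]<.8)&(abs(W[...,1])<.45)
        nl,lab,st,ce=cv2.connectedComponentsWithStats(m.astype(np.uint8))
        for i in range(1,nl):
            if st[i,4]<80: continue
            P=W[lab==i];zt=np.nanpercentile(P[:,2],90);Q=P[P[:,2]>zt-.006]
            print(n,k,st[i],'ztop',zt.round(4),'mean',np.nanmean(Q,0).round(4),'mid',((np.nanpercentile(Q,2,axis=0)+np.nanpercentile(Q,98,axis=0))/2).round(4))
    m=(W[...,2]>.055)&(W[...,2]<.072)&(Sa<60)&(V>110)
    if m.sum()>100:
        # plate rect
        P=W[m][:,:2].astype(np.float32);print(n,'plate',cv2.minAreaRect(P),np.nanmedian(W[m][:,2]))
    m=(W[...,2]>.02)&(W[...,2]<.04)&(W[...,1]<-.05)&(W[...,1]>-.25)&(H<15)&(Sa>80)
    if m.sum()>50:print(n,'rack',cv2.minAreaRect(W[m][:,:2].astype(np.float32)),np.nanmedian(W[m][:,2]))
E
```

```text
top red [156 194  16  14 143] ztop 0.122 mean [0.5415 0.3077 0.1202] mid [0.5414 0.3077 0.1201]
top plate ((0.5719791650772095, 0.10071718692779541), (0.21897420287132263, 0.5547531843185425), 12.027060508728027) 0.06513802120900847
top rack ((0.5580686330795288, -0.19325073063373566), (0.10036156326532364, 0.15274029970169067), 80.14598846435547) 0.029730816386935643
side plate ((1.0142426490783691, -0.2229744791984558), (1.7461191415786743, 1.403784990310669), 14.303570747375488) 0.06520961606593806
side rack ((0.5568391680717468, -0.1927838772535324), (0.10302146524190903, 0.15095503628253937), 80.53919219970703) 0.0303204991764236
```

View pics/crops.png

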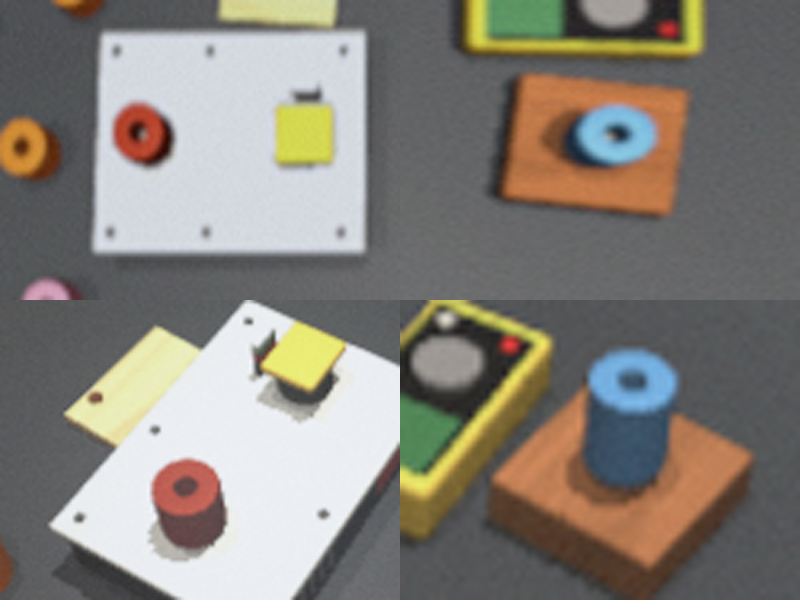

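The crops confirm the rust-red drum on the sander's plate (red, hole visible), the blue drum on the rack, and the yellow key pad with the gauge beside it. Next I'll measure the tops by height in both views.

```bash
cat >> h.py <<'E'
def top_fit(c,xy,r,z0,z1):
    W=cloud(c);m=(np.hypot(W[...,0]-xy[0],W[...,1]-xy[1])<r)&(W[...,2]>z0)&(W[...,2]<z1)
    P=W[m];
    if len(P)<8: return None
    z=np.median(P[:,2])
    cn,_=cv2.findContours(m.astype(np.uint8),cv2.RETR_EXTERNAL,cv2.CHAIN_APPROX_NONE)
    (x,y),s,a=cv2.minAreaRect(P[:,:2].astype(np.float32))
    return len(P),z.round(4),P[:,:2].mean(0).round(4),(round(x,4),round(y,4)),np.round(s,4),round(a,1)
E
python3 - <<'E'
from h import *
for n in('top','side'):
    c=dict(np.load(f'/tmp/{n}.npz'))
    print(n,'red',top_fit(c,(.5415,.3077),.035,.112,.13))
    print(n,'blue',top_fit(c,(.555,-.19),.05,.078,.095))
    print(n,'key',top_fit(c,(.54,.17),.05,.098,.115))
    print(n,'plate',top_fit(c,(.54,.24),.16,.060,.069))
    print(n,'rack',top_fit(c,(.555,-.19),.075,.024,.034))
    # ray intersection from hole pixels
    for k,px,z in (('red',{'top':(163.4,200),'side':(208.5,272)}[n],.12),('blue',{'top':(343,200.7),'side':(310.5,143.7)}[n],.085)):
        M=np.array(c['world_from_camera']);d=M[:3,:3]@[(px[0]-c['cx'])/c['fx'],-(px[1]-c['cy'])/c['fy'],-1]
        print(n,k,'hole at z',z,(M[:3,3]+d*(z-M[2,3])/d[2]).round(4),'ray/z',(d/d[2]).round(3))
E
```

```text
top red (187, np.float64(0.1202), array([0.5426, 0.3086]), (0.5432, 0.309), array([0.0429, 0.0411]), 86.4)
top blue (171, np.float64(0.0843), array([ 0.532 , -0.1879]), (0.5322, -0.1879), array([0.0418, 0.0403]), 89.6)
top key (307, np.float64(0.1048), array([0.5411, 0.1694]), (0.5469, 0.1697), array([0.0478, 0.0591]), 89.3)
top plate (4193, np.float64(0.0651), array([0.5401, 0.2394]), (0.5427, 0.2401), array([0.24  , 0.1687]), 88.3)
top rack (888, np.float64(0.0298), array([ 0.5394, -0.1864]), (0.5536, -0.1896), array([0.1093, 0.145 ]), 86.9)
top red hole at z 0.12 [0.5415 0.3067 0.12  ] ray/z [-0.144 -0.25   1.   ]
top blue hole at z 0.085 [ 0.5301 -0.1885  0.085 ] ray/z [-0.129  0.231  1.   ]
side red (330, np.float64(0.1198), array([0.5416, 0.31  ]), (0.543, 0.3086), array([0.0423, 0.0423]), 72.3)
side blue (138, np.float64(0.0851), array([ 0.5309, -0.1872]), (0.532, -0.1898), array([0.0401, 0.0433]), 24.1)
side key (407, np.float64(0.105), array([0.5407, 0.1706]), (0.5468, 0.1684), array([0.0509, 0.0597]), 87.4)
side plate (6120, np.float64(0.0653), array([0.5343, 0.2536]), (0.5413, 0.2382), array([0.2413, 0.171 ]), 88.5)
side rack (605, np.float64(0.0304), array([ 0.5366, -0.177 ]), (0.5449, -0.1896), array([0.1082, 0.1276]), 86.9)
side red hole at z 0.12 [0.54   0.3084 0.12  ] ray/z [-0.415  0.413  1.   ]
side blue hole at z 0.085 [ 0.529  -0.1868  0.085 ] ray/z [-0.378  1.105  1.   ]
```

Both views agree:

| Item | Position (m) |
|---|---|
| Red drum top | (0.542, 0.309, 0.120) |
| Blue drum top | (0.531, -0.188, 0.085) |
| Key pad | (0.541, 0.170, 0.105) |

Those heights match the text. I'll hover over the red drum with the fingers closing along x.

>>> arm_command --pt "39 -19.3 0" --pt "39 -19.3 0" --pt "39 -19.3 0" --pt "39 -19.3 0" --pt "39 -19.3 0" --pt "39 -19.3 0" --pt "39 -19.3 0" --pt "39 -19.3 0" --pt "39 -19.3 0" --pt "38 -19.3 0" --pt "0 0 0" --pt "0 0 0" --pt "0 0 0" --spin '[-7.3,-7.3,-7.3,-7.3,-7.3,-7.3,-7.3,-7.3,-7.3,-7.3,0,0,0]' --jaw 1

```text
time: 1.4
tool_pos: [0.5412, 0.3097, 0.4044]
tool_rot: [-3.14, 0.0, 1.573]
contact_force: [-0.2, 0.4, 0.2]
opening: 0.0918
grip_force: 0.0
```

```bash
python3 - <<'E'
from h import *
c=snap('wrist','w1.png',None,1.2);o=observe();print(o['tool_pos'],o['tool_rot'],o['time'])
print('red',top_fit(c,(.542,.309),.035,.112,.13))
print('key',top_fit(c,(.54,.17),.03,.098,.115))
E
```

```text
[0.54098145 0.30997992 0.40471363] [-3.14095398e+00 -5.08400400e-06  1.57384054e+00] 1.45
red (1370, np.float64(0.1203), array([0.5432, 0.3092]), (0.5433, 0.3082), array([0.0426, 0.0429]), 75.6)
key (949, np.float64(0.1056), array([0.5393, 0.1644]), (0.5395, 0.164), array([0.0367, 0.0438]), 89.8)
```

View pics/w1.png

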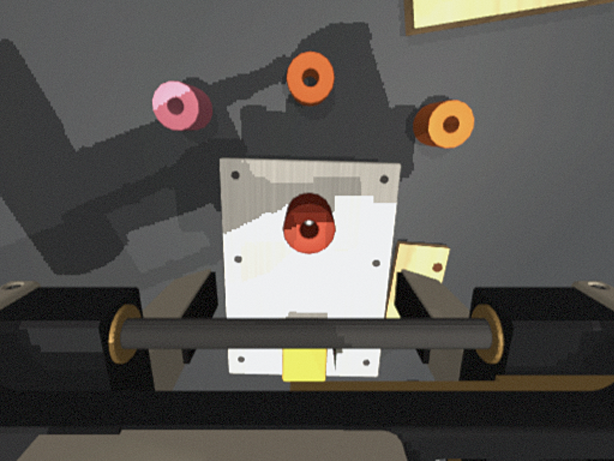

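The wrist view shows the red drum at (309,223) with the pin's tip visible in its bore, and its centre measures (0.543, 0.309). I'll go down and grip.

>>> arm_command --pt "2 -1 -30" --pt "0 0 -40" --pt "0 0 -35" --pt "0 0 -25" --pt "0 0 -15" --pt "0 0 0" --pt "0 0 0" --spin '[0,0,0,0,0,0,0]'

```text
time: 2.15
tool_pos: [0.5435, 0.309, 0.2605]
tool_rot: [3.141, -0.0, 1.573]
contact_force: [-0.7, 0.9, -0.6]
opening: 0.0922
grip_force: 0.0
```

>>> arm_command --pt "0 0 0" --pt "0 0 0" --pt "0 0 0" --pt "0 0 0" --pt "0 0 0" --pt "0 0 0" --pt "0 0 0" --pt "0 0 0" --pt "0 0 0" --pt "0 0 0" --pt "0 0 0" --pt "0 0 0" --spin '[0,0,0,0,0,0,0,0,0,0,0,0]' --jaw -1 --squeeze 20

```text
time: 3.35
tool_pos: [0.544, 0.3082, 0.2597]
tool_rot: [3.142, 0.0, 1.572]
contact_force: [0.1, -1.0, -0.5]
opening: 0.0425
grip_force: 20.0
```

>>> arm_command --pt "0 0 10" --pt "0 0 15" --pt "0 0 25" --pt "0 0 30" --pt "-5 -20 5" --pt "-10 -40 0" --pt "-10 -40 0" --pt "-10 -40 0" --pt "-10 -40 0" --pt "-10 -40 0" --pt "-10 -40 0" --pt "-5 -40 0" --pt "-4 -20 0" --pt "0 0 0" --pt "0 0 0" --spin '[0,0,0,0,0,0,0,0,0,0,0,0,0,0,0]'

```text
time: 4.85
tool_pos: [0.4701, -0.0119, 0.3452]
tool_rot: [3.141, -0.0, 1.57]
contact_force: [0.1, 0.8, -1.7]
opening: 0.0428
grip_force: 20.0
```

```bash
python3 - <<'E'
from h import *
c=snap('side','s1.png',None,1.5);o=observe();print(o['tool_pos'],o['tool_rot'],o['time'],o['opening'])
E
```

```text
[ 0.47012156 -0.01130784  0.34510352] [ 3.14090585e+00 -3.07377981e-04  1.57163254e+00] 4.9 0.042648172064207505
```

View pics/s1.png

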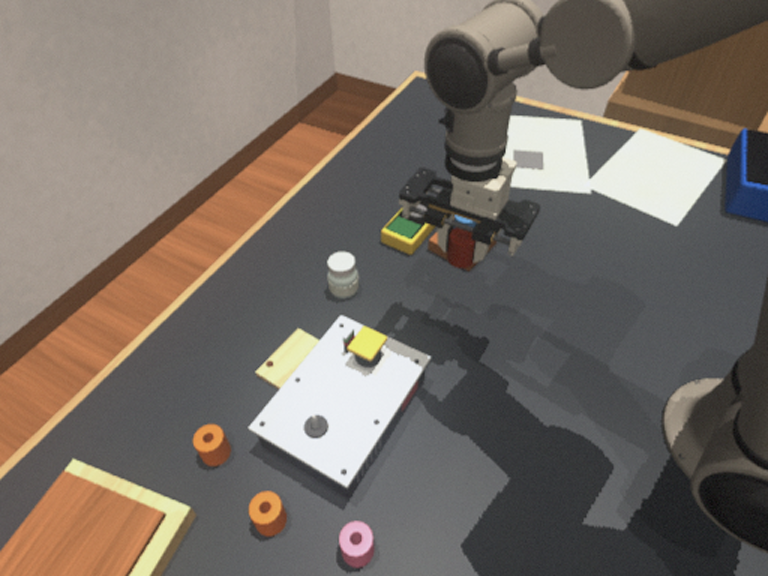

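The side view shows the red drum hanging in the fingers at (460,245) and the bare spindle at (316,426). I'll set the drum down here on the clear bench.

>>> arm_command --pt "0 0 -25" --pt "0 0 -40" --pt "0 0 -40" --pt "0 0 -25" --pt "0 0 -15" --pt "0 0 -6" --pt "0 0 -2" --pt "0 0 -1" --pt "0 0 0" --pt "0 0 0" --spin '[0,0,0,0,0,0,0,0,0,0]'

```text
time: 5.9
tool_pos: [0.4703, -0.0118, 0.1915]
tool_rot: [3.14, 0.0, 1.572]
contact_force: [-0.2, -0.4, -1.9]
opening: 0.0429
grip_force: 20.0
```

```bash
python3 - <<'E'
from h import *
for n in ('side','top'):
    c=snap(n); W=cloud(c)
    m=(np.hypot(W[...,0]-.543,W[...,1]-.309)<.04)&(W[...,2]>.0675)
    P=W[m];C=P[P[:,2]<.073];Q=P[P[:,2]>.085]
    print(n,len(C),'collar',C.mean(0).round(4),C.max(0).round(4),C.min(0).round(4),'pin',len(Q),Q.mean(0).round(4) if len(Q) else '', P[:,2].max())
    mm=c['img'].astype(int).sum(2)<330
    m2=(np.hypot(W[...,0]-.543,W[...,1]-.309)<.035)&mm; print('dark',m2.sum(),W[m2].mean(0).round(4),cv2.minAreaRect(W[m2&(W[...,2]<.075)][:,:2].astype(np.float32)))
o=observe();print(o['tool_pos'],o['contact_force'])
E
```

```text
side 174 collar [0.5413 0.3099 0.0699] [0.5824 0.347  0.0728] [0.5055 0.2811 0.0675] pin 24 [0.5419 0.3098 0.0922] 0.09822308961192494
dark 32 [0.5373 0.3139 0.0692] ((0.5361437201499939, 0.31316617131233215), (0.02317771501839161, 0.019689088687300682), 21.605913162231445)
top 137 collar [0.5408 0.3092 0.0695] [0.5753 0.3465 0.0729] [0.5059 0.2716 0.0675] pin 13 [0.543  0.3079 0.0918] 0.09755270437054797
dark 68 [0.542  0.3075 0.0727] ((0.5424937605857849, 0.30854177474975586), (0.024924462661147118, 0.02527126669883728), 62.076324462890625)
[ 0.47019384 -0.01184084  0.19132743] [ 0.35833222  0.58212593 -2.46291327]
```

>>> arm_command --pt "0 0 -1" --pt "0 0 -0.5" --pt "0 0 -0.5" --pt "0 0 0" --spin '[0,0,0,0]'

```text
time: 6.4
tool_pos: [0.4701, -0.0118, 0.1897]
tool_rot: [3.141, 0.0, 1.572]
contact_force: [-2.7, -0.3, 9.6]
opening: 0.0426
grip_force: 20.0
```

>>> arm_command --pt "0 0 0" --pt "0 0 0" --pt "0 0 0" --pt "0 0 0" --pt "0 0 0" --pt "0 0 20" --pt "0 0 40" --pt "0 0 40" --pt "7 -20 40" --pt "10 -30 20" --pt "12 -35 0" --pt "12 -35 0" --pt "12 -35 0" --pt "8 -21 0" --pt "0 0 0" --pt "0 0 0" --pt "0 0 0" --spin '[0,0,0,0,0,0,0,0,0,0,0,0,0,0,0,0,0]' --jaw 0.45

```text
time: 8.1
tool_pos: [0.5307, -0.1868, 0.3486]
tool_rot: [-3.141, -0.001, 1.572]
contact_force: [0.2, 0.7, 0.1]
opening: 0.0664
grip_force: 0.0
```

```bash
python3 - <<'E'
from h import *
c=snap('wrist');o=observe();print(o['tool_pos'],o['tool_rot'],o['time'],o['opening'])
print('blue',top_fit(c,(.531,-.188),.035,.078,.095))
print('red',top_fit(c,(.47,-.012),.035,.042,.06))
t=snap('top');print('red top',top_fit(t,(.47,-.012),.035,.042,.06),'blue',top_fit(t,(.531,-.188),.035,.078,.095))
s=snap('side');print('red side',top_fit(s,(.47,-.012),.035,.042,.06))
E
```

```text
[ 0.53073886 -0.18670427  0.34871894] [-3.14114886e+00 -4.50122735e-04  1.57276222e+00] 8.15 0.06662128747296266
blue (1563, np.float64(0.0853), array([ 0.532 , -0.1895]), (0.532, -0.1904), array([0.0428, 0.0428]), 47.5)
red (617, np.float64(0.0499), array([ 0.4716, -0.0277]), (0.4711, -0.028), array([0.0393, 0.0126]), 2.5)
red top (160, np.float64(0.0496), array([ 0.4698, -0.0099]), (0.4696, -0.01), array([0.042 , 0.0413]), 27.3) blue (91, np.float64(0.0844), array([ 0.5344, -0.179 ]), (0.5348, -0.1789), array([0.0227, 0.041 ]), 78.1)
red side (188, np.float64(0.05), array([ 0.4692, -0.0084]), (0.4696, -0.0107), array([0.0423, 0.0415]), 7.7)
```

>>> arm_command --pt "1 -2 -30" --pt "0 -0.5 -40" --pt "0 0 -30" --pt "0 0 -15" --pt "0 0 -8" --pt "0 0 0" --pt "0 0 0" --spin '[0,0,0,0,0,0,0]'

```text
time: 8.95
tool_pos: [0.5324, -0.1902, 0.2267]
tool_rot: [3.14, 0.001, 1.572]
contact_force: [-0.2, 0.3, 0.4]
opening: 0.0666
grip_force: 0.0
```

>>> arm_command --pt "0 0 0" --pt "0 0 0" --pt "0 0 0" --pt "0 0 0" --pt "0 0 0" --pt "0 0 0" --pt "0 0 0" --pt "0 0 0" --spin '[0,0,0,0,0,0,0,0]' --jaw -1 --squeeze 20

```text
time: 9.75
tool_pos: [0.5321, -0.1904, 0.2263]
tool_rot: [3.141, 0.0, 1.572]
contact_force: [-1.2, -0.6, 5.9]
opening: 0.0439
grip_force: 20.0
```

>>> arm_command --pt "0 0 10" --pt "0 0 20" --pt "0 0 35" --pt "0 0 35" --pt "0 19 20" --pt "1 40 0" --pt "1 40 0" --pt "1 40 0" --pt "1 40 0" --pt "1 40 0" --pt "1 40 0" --pt "1 40 0" --pt "1 40 0" --pt "1 40 0" --pt "1 40 0" --pt "1 40 0" --pt "0 25 0" --pt "0 14 0" --pt "0 0 0" --pt "0 0 0" --spin '[0,0,0,0,0,0,0,0,0,0,0,0,0,0,0,0,0,0,0,0]'

```text
time: 11.75
tool_pos: [0.5431, 0.3069, 0.3456]
tool_rot: [-3.141, 0.001, 1.572]
contact_force: [-0.2, 0.0, -0.9]
opening: 0.0436
grip_force: 20.0
```

```bash
python3 - <<'E'
from h import *
o=observe();print(o['tool_pos'],o['tool_rot'],o['time'],o['opening'])
c=snap('side','s2.png',(130,150,290,290),4)
W=cloud(c);h=cv2.cvtColor(c['img'],cv2.COLOR_RGB2HSV);m=(h[...,0]>95)&(h[...,0]<118)&(h[...,1]>110)&(W[...,1]>.2)&(W[...,0]>.4)&(W[...,0]<.7)
print(m.sum(),W[m].min(0),W[m].max(0))
t=snap('top');W=cloud(t)
m=(np.hypot(W[...,0]-.532,W[...,1]+.19)<.045)&(W[...,2]>.04);print('post pin',m.sum(),W[m].mean(0),W[m].max(0))
E
```

```text
[0.5430765  0.30686943 0.34560079] [-3.14115542e+00  8.93951539e-04  1.57152516e+00] 11.75 0.04364089079512383Traceback (most recent call last):
  File "<stdin>", line 5, in <module>
    return umr_minimum(a, axis, None, out, keepdims, initial, where)
ValueError: zero-size array to reduction operation minimum which has no identity
```

View pics/s2.png

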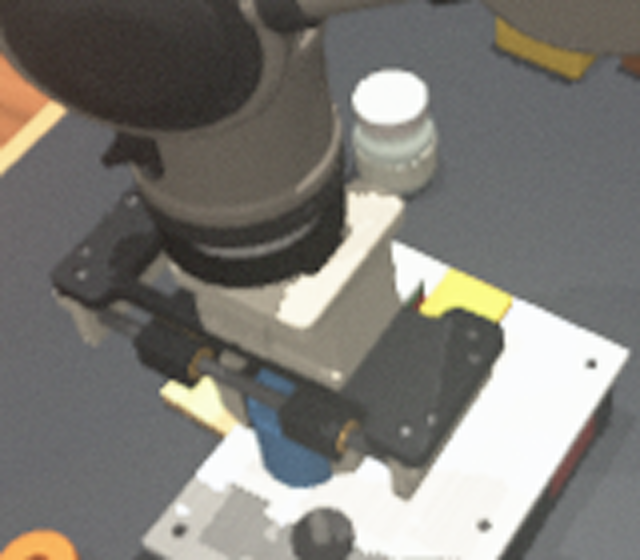

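The crop shows the blue drum upright in the fingers, its bottom at (300,470), with the spindle below at (322,530). I'll lower it carefully.

>>> arm_command --pt "0 1.5 -20" --pt "0 0 -25" --pt "0 0 -10" --pt "0 0 -4" --pt "0 0 -3" --pt "0 0 -3" --pt "0 0 -3" --pt "0 0 0" --spin '[0,0,0,0,0,0,0,0]'

```text
time: 12.6
tool_pos: [0.543, 0.3092, 0.2778]
tool_rot: [3.141, -0.0, 1.572]
contact_force: [-0.6, 0.4, -1.7]
opening: 0.0434
grip_force: 20.0
```

>>> arm_command --pt "0 0 -3" --pt "0 0 -3" --pt "0 0 -3" --pt "0 0 -3" --pt "0 0 -2" --pt "0 0 -1" --pt "0 0 0" --spin '[0,0,0,0,0,0,0]'

```text
time: 13.3
tool_pos: [0.543, 0.3092, 0.2626]
tool_rot: [-3.141, 0.0, 1.572]
contact_force: [-0.1, 0.4, -1.2]
opening: 0.0434
grip_force: 20.0
```

>>> arm_command --pt "0 0 -1" --pt "0 0 -0.5" --pt "0 0 -0.5" --pt "0 0 0" --spin '[0,0,0,0]'

```text
time: 13.7
tool_pos: [0.543, 0.3092, 0.2613]
tool_rot: [3.141, -0.0, 1.572]
contact_force: [-2.6, -0.5, 3.8]
opening: 0.0438
grip_force: 20.0
```

>>> arm_command --pt "0 0 0" --pt "0 0 0" --pt "0 0 0" --pt "0 0 0" --pt "0 0 0" --pt "0 0 15" --pt "0 0 30" --pt "0 0 40" --pt "-5 -20 0" --pt "-10 -40 0" --pt "-10 -40 0" --pt "-10 -40 0" --pt "-10 -40 0" --pt "-10 -40 0" --pt "-10 -40 0" --pt "-8 -40 0" --pt "0 -20 0" --pt "0 0 0" --pt "0 0 0" --spin '[0,0,0,0,0,0,0,0,0,0,0,0,0,0,0,0,0,0,0]' --jaw 0.45

```text
time: 15.6
tool_pos: [0.47, -0.0108, 0.3458]
tool_rot: [3.141, -0.0, 1.57]
contact_force: [0.2, -0.4, -0.1]
opening: 0.0667
grip_force: 0.0
```

```bash
python3 - <<'E'
from h import *
o=observe();print(o['tool_pos'],o['tool_rot'],o['time'],o['opening'])
w=snap('wrist');print('red',top_fit(w,(.47,-.01),.035,.042,.06))
t=snap('top');print('blue',top_fit(t,(.543,.309),.035,.11,.13),)
s=snap('side');print('blue s',top_fit(s,(.543,.309),.035,.11,.13))
for c in(t,s,w):
    W=cloud(c);m=(np.hypot(W[...,0]-.532,W[...,1]+.19)<.045)&(W[...,2]>.045);print('pin',m.sum(),W[m].mean(0) if m.sum() else '')
E
```

```text
[ 0.47004859 -0.01078963  0.34582283] [ 3.14124308e+00 -3.62792153e-04  1.57038507e+00] 15.6 0.0666507712515318
red (1272, np.float64(0.0502), array([ 0.47  , -0.0108]), (0.47, -0.0116), array([0.0429, 0.042 ]), 89.3)
blue (189, np.float64(0.1197), array([0.5431, 0.3093]), (0.5428, 0.3094), array([0.0415, 0.0416]), 87.7)
blue s (351, np.float64(0.1197), array([0.5411, 0.3111]), (0.5427, 0.31), array([0.0418, 0.0434]), 70.1)
pin 13 [ 0.53132213 -0.18742513  0.05644263]
pin 5 [ 0.5299076  -0.18699143  0.05347884]
pin 0
```

The blue drum is home: its top is at 0.120 and its centre over the spindle. Now the red one.

>>> arm_command --pt "0 0 -30" --pt "0 0 -45" --pt "0 0 -40" --pt "0 0 -20" --pt "0 0 -12" --pt "0 0 -3" --pt "0 0 0" --pt "0 0 0" --spin '[0,0,0,0,0,0,0,0]'

```text
time: 16.55
tool_pos: [0.4704, -0.0104, 0.1964]
tool_rot: [3.14, 0.0, 1.573]
contact_force: [0.1, 0.5, -0.5]
opening: 0.0664
grip_force: 0.0
```

>>> arm_command --pt "0 0 0" --pt "0 0 0" --pt "0 0 0" --pt "0 0 0" --pt "0 0 0" --pt "0 0 0" --pt "0 0 0" --pt "0 0 0" --spin '[0,0,0,0,0,0,0,0]' --jaw -1 --squeeze 20

```text
time: 17.35
tool_pos: [0.4701, -0.0108, 0.1961]
tool_rot: [3.141, 0.0, 1.572]
contact_force: [-0.9, 0.8, 5.3]
opening: 0.0425
grip_force: 20.0
```

>>> arm_command --pt "0 0 10" --pt "0 0 20" --pt "0 0 35" --pt "0 0 35" --pt "5 -15 10" --pt "13 -38 0" --pt "13 -38 0" --pt "13 -38 0" --pt "11 -30 0" --pt "6 -19 0" --pt "0 0 0" --pt "0 0 0" --spin '[0,0,0,0,0,0,0,0,0,0,0,0]'

```text
time: 18.55
tool_pos: [0.5306, -0.1887, 0.3055]
tool_rot: [-3.14, -0.001, 1.571]
contact_force: [-1.0, 0.3, -2.1]
opening: 0.0426
grip_force: 20.0
```

>>> arm_command --pt "1 0 -15" --pt "0 0 -20" --pt "0 0 -8" --pt "0 0 -4" --pt "0 0 -4" --pt "0 0 -3" --pt "0 0 -3" --pt "0 0 0" --spin '[0,0,0,0,0,0,0,0]'

```text
time: 19.35
tool_pos: [0.532, -0.1888, 0.2487]
tool_rot: [-3.142, -0.0, 1.572]
contact_force: [0.6, -0.3, -1.4]
opening: 0.0426
grip_force: 20.0
```

>>> arm_command --pt "0 0 -3" --pt "0 0 -3" --pt "0 0 -3" --pt "0 0 -3" --pt "0 0 -2" --pt "0 0 -1" --pt "0 0 0" --spin '[0,0,0,0,0,0,0]'

```text
time: 20.05
tool_pos: [0.532, -0.1888, 0.2336]
tool_rot: [-3.141, -0.0, 1.572]
contact_force: [0.1, 0.2, -2.0]
opening: 0.0429
grip_force: 20.0
```

>>> arm_command --pt "0 0 -1" --pt "0 0 -1" --pt "0 0 -0.5" --pt "0 0 -0.5" --pt "0 0 0" --spin '[0,0,0,0,0]'

```text
time: 20.55
tool_pos: [0.532, -0.1888, 0.2311]
tool_rot: [3.141, 0.0, 1.572]
contact_force: [-1.7, 1.0, 3.4]
opening: 0.0428
grip_force: 20.0
```

>>> arm_command --pt "0 0 0" --pt "0 0 0" --pt "0 0 0" --pt "0 0 0" --pt "0 0 0" --pt "0 0 15" --pt "0 0 35" --pt "0 0 40" --pt "0 18 24" --pt "1 40 0" --pt "1 40 0" --pt "1 40 0" --pt "1 40 0" --pt "1 40 0" --pt "1 40 0" --pt "1 40 0" --pt "1 40 0" --pt "0.5 20 0" --pt "0 0 0" --pt "0 0 0" --spin '[0,0,0,0,0,0,0,0,0,0,0,0,0,0,0,0,0,0,0,0]' --jaw 0.45

```text
time: 22.55
tool_pos: [0.5404, 0.1693, 0.3445]
tool_rot: [-3.141, 0.001, 1.573]
contact_force: [0.0, -0.1, 0.5]
opening: 0.0665
grip_force: 0.0
```

```bash
python3 - <<'E'
from h import *
o=observe();print(o['tool_pos'],o['tool_rot'],o['time'],o['opening'])
t=snap('top');print('red',top_fit(t,(.532,-.189),.035,.075,.1),'blue',top_fit(t,(.543,.309),.03,.11,.13))
s=snap('side','s3.png',None,1.5);print('red s',top_fit(s,(.532,-.189),.035,.075,.1),)
w=snap('wrist');W=cloud(w);print('key',top_fit(w,(.54,.17),.04,.098,.115))
E
```

```text
[0.54039113 0.16927696 0.34454366] [-3.14133243e+00  5.14637132e-04  1.57288085e+00] 22.55 0.06654257848889152
red (182, np.float64(0.0844), array([ 0.5316, -0.187 ]), (0.5318, -0.1875), array([0.0423, 0.0416]), 14.2) blue None
red s (161, np.float64(0.0849), array([ 0.5303, -0.1853]), (0.5313, -0.1892), array([0.0423, 0.0441]), 7.3)
key (3225, np.float64(0.1053), array([0.5421, 0.1698]), (0.547, 0.1681), array([0.0496, 0.0591]), 88.4)
```

View pics/s3.png

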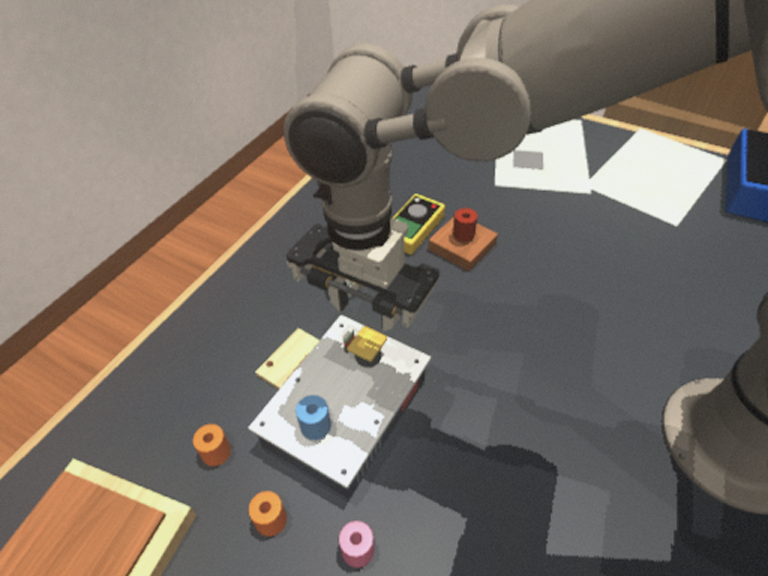

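The side view shows the blue drum on the spindle at (313,416) and the red one on the rack post at (465,224). Both top heights are right: 0.120 for blue and 0.085 for red. I'll close the fingers and approach the key.

>>> arm_command --pt "0 0 0" --pt "0 0 0" --pt "0 0 0" --pt "0 0 0" --pt "0 0 0" --pt "0 0 0" --pt "0 0 0" --pt "0 0 0" --pt "0 0 -15" --pt "0 0 -20" --pt "0 0 -12" --pt "0 0 -8" --pt "0 0 0" --pt "0 0 0" --spin '[0,0,0,0,0,0,0,0,0,0,0,0,0,0]' --jaw -1 --squeeze 10

```text
time: 24.1
tool_pos: [0.5407, 0.1693, 0.2902]
tool_rot: [3.141, -0.0, 1.572]
contact_force: [0.2, -0.2, -0.5]
opening: 0.0005
grip_force: 0.0
```

>>> arm_command --pt "0 0 -1" --pt "0 0 -1" --pt "0 0 -1" --pt "0 0 -1" --pt "0 0 -1" --pt "0 0 -1" --pt "0 0 0" --pt "0 0 0" --spin '[0,0,0,0,0,0,0,0]'

```text
time: 24.9
tool_pos: [0.5405, 0.1692, 0.2837]
tool_rot: [3.142, 0.0, 1.572]
contact_force: [0.4, 0.8, 0.1]
opening: 0.0004
grip_force: 0.0
```

>>> arm_command --pt "0 0 -1" --pt "0 0 -1" --pt "0 0 -1" --pt "0 0 0" --pt "0 0 0" --spin '[0,0,0,0,0]'

```text
time: 25.4
tool_pos: [0.5406, 0.1692, 0.2809]
tool_rot: [3.141, -0.0, 1.572]
contact_force: [-0.8, -0.4, 2.7]
opening: 0.0
grip_force: 1.3
```

>>> arm_command --pt "0 0 -1" --pt "0 0 -1" --pt "0 0 -1" --pt "0 0 -1" --pt "0 0 0" --pt "0 0 0" --spin '[0,0,0,0,0,0]'

```text
time: 26.0
tool_pos: [0.5406, 0.1692, 0.2769]
tool_rot: [3.141, -0.0, 1.572]
contact_force: [0.3, -0.1, 3.8]
opening: 0.0006
grip_force: 2.3
```

>>> arm_command --pt "0 0 -1" --pt "0 0 -1" --pt "0 0 -1" --pt "0 0 0" --pt "0 0 0" --spin '[0,0,0,0,0]'

```text
time: 26.5
tool_pos: [0.5406, 0.1692, 0.274]
tool_rot: [3.141, -0.0, 1.572]
contact_force: [-1.2, -0.2, 6.0]
opening: 0.0005
grip_force: 3.0
```

```bash
python3 - <<'E'
from h import *
F=[];Z=[]
for i in range(6):
    c=snap('side'); o=observe();F.append(o['contact_force'][2]);Z.append(o['tool_pos'][2])
print(np.mean(F),np.std(F),np.mean(Z))
save(c,'s4.png',(215,205,275,250),12)
for n,c in(('side',c),('wrist',snap('wrist')),('top',snap('top'))):
    W=cloud(c);h=cv2.cvtColor(c['img'],cv2.COLOR_RGB2HSV)
    m=(abs(W[...,0]-.540)<.019)&(abs(W[...,1]-.1695)<.023)&(W[...,2]>.078)&(W[...,2]<.103)&(h[...,0]>22)&(h[...,0]<35)&(h[...,1]>120)
    if m.sum():print(n,m.sum(),np.percentile(W[m][:,2],[10,25,50,75,90]).round(4))
E
```

```text
5.984798004791263 0.39310527122949857 0.27398384128061176
side 1 [0.096 0.096 0.096 0.096 0.096]
wrist 7 [0.0925 0.096  0.0992 0.1009 0.1016]
```

View pics/s4.png

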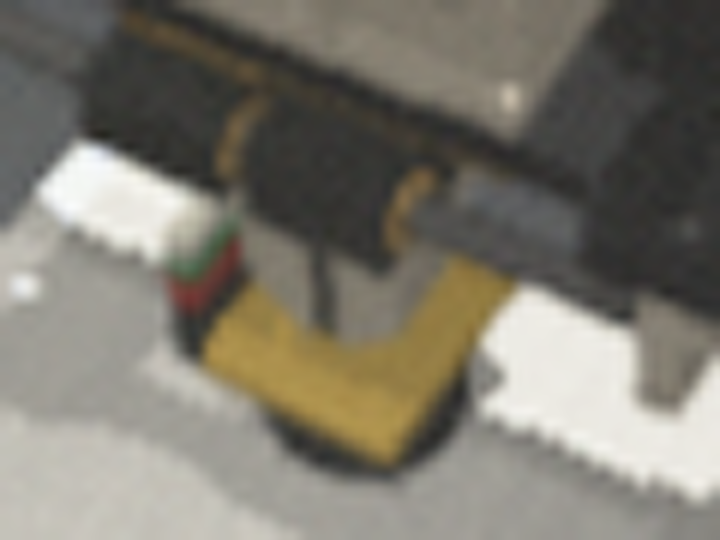

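The crop shows the pad pressed below the gauge's top: pad face at (300,360), gauge at (205,265) with white, green and red bands. I'll measure the pad height from depth before the last millimetre.

```bash
python3 - <<'E'
from h import *
for n in('side','wrist','top'):
    c=dict(np.load(f'/tmp/{n}.npz'))
    W=cloud(c);h=cv2.cvtColor(c['img'],cv2.COLOR_RGB2HSV)
    m=(abs(W[...,0]-.540)<.026)&(abs(W[...,1]-.1695)<.028)&(W[...,2]>.085)&(W[...,2]<.103)&(h[...,0]>15)&(h[...,0]<38)&(h[...,1]>90)
    if m.sum():print(n,m.sum(),np.percentile(W[m][:,2],[10,25,50,75,90]).round(4))
s=dict(np.load('/tmp/side.npz'));W=cloud(s)
for u,v in((236,232),(238,234),(241,236),(244,238),(247,237),(250,234),(253,230)):print(u,v,W[v,u].round(4),s['img'][v,u])
E
```

```text
side 197 [0.0917 0.0943 0.0953 0.0963 0.0971]
wrist 2171 [0.0942 0.0953 0.0959 0.0964 0.0968]
236 232 [0.5526 0.183  0.0951] [151 126  69]
238 234 [0.5449 0.1869 0.0973] [171 145  77]
241 236 [0.5373 0.1866 0.0942] [169 144  76]
244 238 [0.5279 0.189  0.096 ] [170 142  74]
247 237 [0.5233 0.1837 0.0963] [153 130  72]
250 234 [0.5217 0.1729 0.0955] [146 123  68]
253 230 [0.5214 0.1596 0.0948] [146 123  66]
```

>>> arm_command --pt "0 0 -0.7" --pt "0 0 0" --pt "0 0 0" --pt "0 0 0" --pt "0 0 0" --spin '[0,0,0,0,0]'

```text
time: 27.4
tool_pos: [0.5406, 0.1692, 0.2733]
tool_rot: [3.141, -0.0, 1.572]
contact_force: [-1.4, -0.1, 7.2]
opening: 0.0003
grip_force: 3.2
```

```bash
python3 - <<'E'
from h import *
F=[];z=[]
for i in range(5):
    c=snap('wrist');o=observe();F.append(o['contact_force'][2])
    W=cloud(c);h=cv2.cvtColor(c['img'],cv2.COLOR_RGB2HSV)
    m=(abs(W[...,0]-.540)<.026)&(abs(W[...,1]-.1695)<.028)&(W[...,2]>.085)&(W[...,2]<.103)&(h[...,0]>15)&(h[...,0]<38)&(h[...,1]>90)
    z.append(np.median(W[m][:,2]))
print(np.mean(F),np.mean(z),o['tool_pos'],o['time'])
s=snap('side');print('red',top_fit(s,(.532,-.189),.035,.075,.1),'blue',top_fit(s,(.543,.309),.03,.11,.13))
if .093<np.mean(z)<.0967 and 5.8<np.mean(F)<8: print(hand_in())
E
```

```text
6.452573237364723 0.09525546010968304 [0.54058167 0.16921513 0.27332569] 27.65
red (157, np.float64(0.0845), array([ 0.5306, -0.186 ]), (0.5309, -0.1892), array([0.0432, 0.0417]), 82.4) blue (348, np.float64(0.1197), array([0.5411, 0.3112]), (0.5426, 0.3098), array([0.0426, 0.0427]), 54.1)
the job is handed in; nothing more can be done
None
```

The drums are swapped and fully home, blue on the spindle and red on the rack post, and I handed the job in at about 28 s with the run key held at about half travel (roughly 10 mm down, 6.5 N).

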